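# Snug the adjustable spanner on the press nut and tighten it

## Task

The adjustable spanner lies over the nut of the small foil press with its jaws open too wide. Press lightly on its knurled worm and roll it until the jaws just grip the flats of the nut, without jamming them, then swing the handle to turn the nut clockwise (seen from above) by 60 degrees. Move the sliding jaw only with the worm, leave the spanner lying snug round the nut, and do not disturb the tin, the tape or the bottle.

Things in the scene. Friction and masses are not known exactly. Their poses are not given: they have to be found in the camera images.
- press: Small foil press, fixed: wooden board 240 x 220 x 18 mm, on it a grey felt pack and a round green steel platen, radius 92 mm, its top 42 mm above the table. Origin under the middle of the board, on the table, on the nut's axis; z up. A stud of radius 7.5 mm stands up through the nut to 68 mm. The felt lets the platen, nut and spanner sink about 1 mm per 20 N of press.
- nut (a joint): Turn of the brass hexagon nut (32 mm across flats, 18 mm high, on the platen) about its vertical axis, rad; 0 at the start, grows clockwise seen from above (tightening). It turns stiffly (about 0.35 N m of friction) and stays where it is left; no end stop within the work.
- nut_top (a point): Centre of the nut's upper face, 60 mm above the table.
- spanner: Loose steel adjustable spanner, 0.55 kg, lying flat on the platen, nut in its mouth. Origin: middle of the closed mouth, on the underside; x out of the mouth (handle along -x), z up; fixed jaw on the +y side, face at y = 16 mm; sliding jaw on the -y side; throat x = -20 mm. Head 16 mm thick. Handle 22 mm wide, top 13.5 mm above the underside, x = -85 to -202 mm; past -92 mm it overhangs the platen.
- worm_top (a point): Top of the worm: brass roller with dark ridges, radius 11 mm, 24 mm long, axis along the spanner's y, 44 mm from mouth to handle side. 23 mm above the underside, 7 mm proud of the head. A fingertip pressed on it (about 6 N) and dragged along spanner +x (to the nut) closes the jaws 1 mm per 11 mm; the other way opens. Needs about 2.5 N of drag; when the jaws grip it stops and the finger slips.
- spanner_jaw (a joint): Opening of the sliding jaw beyond the nut's width, m: 0 = jaw faces exactly 32 mm apart, 0.005 = 37 mm apart. Smaller is tighter. It starts between 0.004 and 0.006 and stays where the worm leaves it. The harder the press during the drag, the harder the nip when the jaws meet the nut: 6 N of press gives a good 10 to 20 N, over about 12 N of press jams it (60 N).
- handle_end (a point): Top of the handle on its middle line, 165 mm from the mouth's middle: a good place to push or grip.
- wax_tin: Bystander: round tin, 62 mm wide, 35 mm high, origin under its centre.
- washi_tape: Bystander: small roll of tape, 40 mm wide, 16 mm high, origin under its centre.
- glue_bottle: Bystander: dropper bottle 34 mm wide, 102 mm high, origin under its centre.
Things that resemble listed ones, but are neither listed nor needed, are in the scene too. There is more than one size of the spanner; the one meant has the size given above.

How it is judged:
On the way:
1. the jaws are closed on the nut (at most 1.2 mm wider than it) before the nut is turned (less than 0.15 rad) (value of joint spanner_jaw below 0.0012 m and value of joint nut below 0.15 rad and horizontal distance between spanner and nut_top below 0.006 m), for 0.2 s.
At the end, for the whole second after the job is handed in: The nut has turned clockwise by 60 degrees (0.85 to 1.25 rad on its joint), the spanner lies flat and still on the platen, within 6 mm of the nut's axis, its jaws at most 1.8 mm wider than the nut; the robot is clear (value of joint nut between 0.85 and 1.25 rad and value of joint spanner_jaw below 0.0018 m and horizontal distance between spanner and nut_top below 0.006 m and height (world z) of spanner below 0.047 m and angle between spanner's own z axis and vertical below 0.06 rad and linear speed of spanner below 0.01 m/s); the robot touches nothing.
It fails at once if the worm is pressed with more than 20 N (contact force between the fingers and spanner_worm above 20 N).
It fails at once if the sliding jaw is pushed by the fingers (more than 5 N) (contact force between the fingers and spanner_jaw above 5 N).
It fails at once if the nut is turned by the fingers themselves (more than 3 N on it) (contact force between the fingers and nut above 3 N).
It fails at once if the sliding jaw is jammed on the nut (more than 60 N) (contact force between spanner_jaw and nut above 60 N).
It fails at once if a bystander is shifted by more than 20 mm (distance of any of wax_tin, washi_tape, glue_bottle from where it was at the start of the episode above 0.02 m).
It also fails if it takes over 72 s, if anything falls off the work surface, if the arm or the gripper's body presses on something with over 40 N, if the wrist force passes 120 N, or if a joint passes its speed limit or range.

## Robot

A 6-joint arm with a two-finger parallel gripper is mounted at the origin on a cart in front of the work surface, level with it; the furniture and walls round the work are solid. World frame = base frame: x ahead of the robot, y to its left, z up, the work surface at z = 0. Lengths are in m, angles in rad, forces in N, time in s.
With the tool pointing down it reaches from about 0.275 to 0.875 m from the base axis. Payload 12.5 kg.
Tool frame: the origin (TCP) lies at the very end of the fingers, on their centre line; the grasp point (between the pads) lies 19 mm behind it; z points along the fingers, y is the line along which they close (so a half turn about z gives the same grasp; the last joint's range is limited). The gripper opens to 85 mm and grips with 20 to 120 N. Pads are 22 mm wide; open, the fingers measure 114 mm over their backs; the gripper's body (76 mm by 85 mm) begins 54 mm behind the grasp point. The pads swing forward as they close: fully open they stand 13 mm farther back than shut.
Start: joints at [1.018, 0.351, 1.652, -0, 1.139, -0.085], TCP at [0.248, 0.491, 0.231] pointing down, gripper open.
Joint ranges: [-2.75, 2.75], [-0.79, 2.1], [0.01, 2.65], [-1.57, 4.71], [0.07, 3.14], [-2.87, 2.87]. Speed limits (rad/s): [2.22, 2.22, 2.79, 3.14, 3.14, 3.14].

## Interface

Orientations are given as a 3x3 rotation matrix whose columns are the frame's x, y, z axes.
In Python, from bench import manip gives the robot as it stands. Calls block until the motion is done:
- manip.move_ptp(position, orientation): joint-space move of the TCP to a pose.
- manip.move_l(position, attitude=None, max_speed=0.15): straight line of the TCP; attitude=None keeps the orientation; max_speed is the mean speed in m/s.
- manip.move_j(angles): joint-space move.
- manip.set_gripper(opening, effort=None): opening from 0.0 (shut) to 1.0 (fully open); effort is the grip in N (None keeps the last); returns when the fingers have stopped.
- manip.dwell(seconds).
- manip.inverse_kinematics(position, orientation): joint angles nearest the present ones, or None.
- manip.grab_frame(name): name is "side" or "top" or "wrist"; returns (picture, depth): 400x640x3 uint8, red, green, blue; 400x640 float32, m along the optical axis (not along the pixel's ray), 0 where there is no reading.
- manip.get_calibration(name): a dict with "camera_matrix" (3x3 intrinsics, pixels), "k1" (the pictures are not rectified: a ray, as slopes to the right and down, at radius r is drawn at 1 + k1 r^2 times it, then the intrinsics apply), "R" (3x3) and "t" (3): a world point X has camera coordinates R X + t. Camera axes: x right, y down, z forward; pixel columns grow to the right and rows downward; lengths in m; the calibration is good to about 2 mm. A picture is of the moment at which its call begins: read the wrist's pose just before it. get_calibration takes no time and is no camera call; for the wrist camera it gives the pose at the moment of the call.
A pose or a line that the arm cannot do raises manip.Unreachable and nothing moves.
- manip.sign_off(): hands the job in; it is judged then, once.
Trained networks look in the newest picture that a camera, given by its name, has taken for a name from the list of things; names that differ only in an ending like _2 or _b are one class to them, and where a whole thing is asked for, a point or a joint stands for the part that bears it (a point fixed in the world has none). Each returns a list of dicts, best first, with "confidence" (0 to 1); they miss things now and then, are a little off and sometimes report something else, mostly with a low value. They report only what shows in the picture. A call takes as long as a camera call. They do not tell look-alikes from the thing itself.
- manip.look_for(camera, name): "at" ([x, y, z] in m, in world coordinates, good to about 4 mm: the middle of the surface that is visible of it).
Readings, each from a call of its own:
- manip.current_time(): time.
- manip.current_qpos(): joint angles.
- manip.current_joint_vel(): joint speeds.
- manip.current_joint_torque(): joint torques, N m.
- manip.current_ee_pos(): TCP position.
- manip.current_tcp_rot(): TCP orientation.
- manip.current_force(): force on the tool from outside, world axes, zero at the start.
- manip.current_ft_torque(): the same for the moment, N m.
- manip.current_grip_width(): opening from 0.0 (shut) to 1.0 (fully open).
- manip.current_grip_force(): force on a finger pad.
Only numpy, scipy, OpenCV 4.12 (cv2) and the standard library are available. Lean on these libraries where they do the work, as an engineer would, in place of code of your own. Each camera call takes 0.05 s, during which the arm holds its last target. There are 200 camera calls.

## Working session

There is one attempt and no reset: what is moved stays moved. The work goes in short steps, each a Python script; the robot and the scene stay as the last script left them, time stands still between calls to the robot, and variables do not carry over. Pictures are saved under pics/ and viewed, at most 10 in all, crops included, and the job is handed in when it is done.

```bash
ls; mkdir -p pics
python3 - <<'E'
from bench import manip as m
import cv2
print(m.current_time(), m.current_force())
for c in("top","side"):
    p,d=m.grab_frame(c); cv2.imwrite(f"pics/{c}0.png",p[:,:,::-1])
    for n in("worm_top","spanner","nut_top","handle_end","press","wax_tin","washi_tape","glue_bottle"):
        print(c,n,[([round(float(v),3) for v in r["at"]],round(r["confidence"],2)) for r in m.look_for(c,n)][:3])
print(m.current_time())
E
```

```text
pics
0.0 [ 1.02264212 -0.38786819  0.45328486]
top worm_top [([0.514, -0.234, 0.011], 0.93), ([0.596, 0.042, 0.057], 0.64)]
top spanner [([0.516, -0.23, 0.006], 0.79), ([0.592, 0.042, 0.057], 0.68)]
top nut_top [([0.644, 0.072, 0.065], 0.49)]
top handle_end [([0.516, -0.235, 0.007], 0.85), ([0.593, 0.036, 0.061], 0.83)]
top press [([0.647, 0.084, 0.018], 0.56)]
top wax_tin [([0.625, 0.278, 0.036], 0.6)]
top washi_tape [([0.767, -0.069, 0.058], 0.69), ([0.682, -0.098, 0.015], 0.53)]
top glue_bottle [([0.766, -0.068, 0.059], 0.67)]
side worm_top [([0.593, 0.026, 0.059], 0.87), ([0.52, -0.25, 0.01], 0.7)]
side spanner [([0.59, 0.026, 0.054], 0.85), ([0.521, -0.251, 0.009], 0.57), ([0.68, -0.107, 0.012], 0.18)]
side nut_top [([0.641, 0.065, 0.059], 0.59)]
side handle_end [([0.52, -0.251, 0.009], 0.84), ([0.591, 0.023, 0.058], 0.57)]
side press [([0.644, 0.005, 0.016], 0.84)]
side wax_tin [([0.625, 0.262, 0.031], 0.86)]
side washi_tape [([0.679, -0.108, 0.012], 0.49)]
side glue_bottle [([0.773, -0.082, 0.042], 0.93)]
0.9
```

View pics/top0.png

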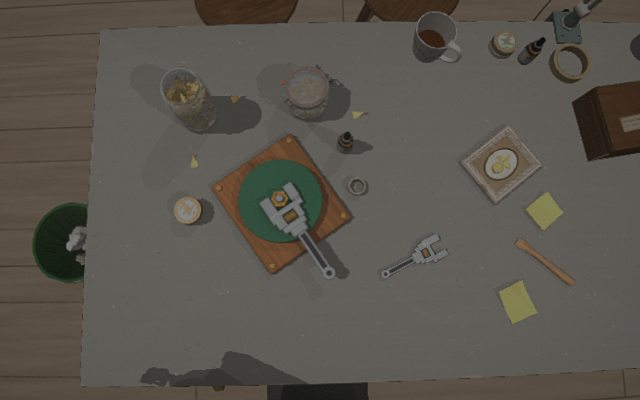

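View pics/side0.png

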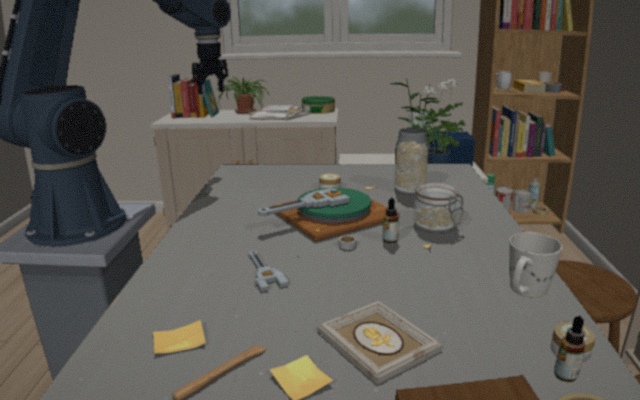

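The spanner to use is the big one on the press: nut at about px (280,199), handle running to (328,272). The small one at (415,257) is a look-alike. Next I'll take a closer look with the wrist camera.

```bash
cat > h.py <<'E'
from bench import manip as m
import numpy as np, cv2
def Rt(yaw):  # tool down, tool y along world heading yaw
    c,s=np.cos(yaw),np.sin(yaw)
    return np.array([[-s,c,0],[c,s,0],[0,0,-1.]])
def pix2plane(cal,uv,z):
    K=np.array(cal["camera_matrix"]);R=np.array(cal["R"]);t=np.array(cal["t"])
    d=(np.array(uv,float)-K[:2,2])/np.array([K[0,0],K[1,1]])
    p=d.copy()
    for _ in range(10): p=d/(1+cal["k1"]*(p@p))
    C=-R.T@t; r=R.T@np.array([p[0],p[1],1]); return C+r*(z-C[2])/r[2]
E
python3 - <<'E'
from h import *
import json
cal=m.get_calibration("top")
for uv,z in(((280,199),.066),((328,272),.055),((291,215),.065)): print(uv,pix2plane(cal,uv,z).round(3))
for y in(.58,.58-np.pi):
    print(y,m.inverse_kinematics([.6,.04,.25],Rt(y)))
q=np.degrees(1)
a=m.inverse_kinematics([.6,.04,.25],Rt(.58)); b=m.inverse_kinematics([.6,.04,.25],Rt(.58-np.pi))
y=.58 if b is None or (a is not None and abs(a[5])<abs(b[5])) else .58-np.pi
m.set_gripper(0.0)
m.move_ptp([.56,.015,.27],Rt(y))
cal=m.get_calibration("wrist"); p,d=m.grab_frame("wrist")
cv2.imwrite("pics/w1.png",p[:,:,::-1]); np.save("w1d.npy",d)
json.dump({k:np.array(v).tolist() for k,v in cal.items()},open("w1.json","w"))
print(y,m.current_time(),m.current_force(),-np.array(cal["R"]).T@np.array(cal["t"]))
for n in("worm_top","nut_top","handle_end"): print(n,[(np.round(r["at"],3),r["confidence"]) for r in m.look_for("wrist",n)])
E
```

```text
(280, 199) [0.644 0.074 0.066]
(328, 272) [ 0.49  -0.024  0.055]
(291, 215) [0.61  0.051 0.065]
0.58 [-1.08374605e-02  4.26893682e-01  1.49142428e+00 -4.44089210e-16
  1.22327469e+00 -5.90837460e-01]
-2.561592653589793 [-1.08374605e-02  4.26893682e-01  1.49142428e+00 -4.44089210e-16
  1.22327469e+00  2.55075519e+00]
0.58 3.7667 [-0.69166169 -0.01937304  0.32059223] [0.5215325  0.07472154 0.41240886]
worm_top [(array([0.597, 0.042, 0.057]), 0.91), (array([ 0.502, -0.21 ,  0.01 ]), 0.6)]
nut_top [(array([0.64 , 0.071, 0.06 ]), 0.88)]
handle_end [(array([ 0.507, -0.218,  0.013]), 0.97), (array([0.596, 0.046, 0.058]), 0.79)]
```

View pics/w1.png

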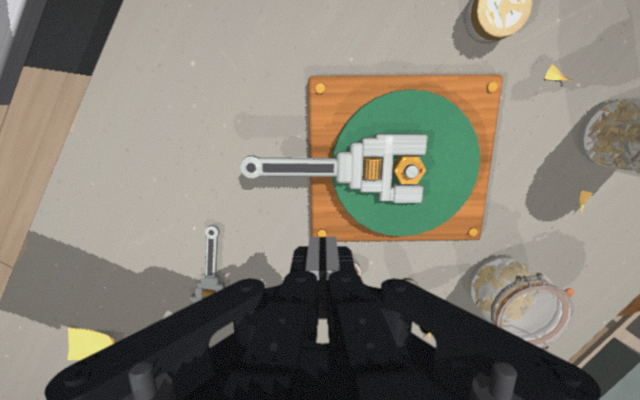

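The wrist picture shows the spanner well: stud at (411,171), worm at (373,169), handle hole at (251,167), fixed jaw above the nut and sliding jaw below.

Run:
```python
from h import *
import json
cal=json.load(open("w1.json")); d=np.load("w1d.npy")
s=pix2plane(cal,(411,171),.068);w=pix2plane(cal,(373,169),.065);e=pix2plane(cal,(251,167),.0555)
pc=[pix2plane(cal,u,.042) for u in((337,163),(480,163))]
print(s,w,e,np.linalg.norm(s-w),np.linalg.norm((s-e)[:2]),np.degrees(np.arctan2(*(w-e)[1::-1])),np.degrees(np.arctan2(*(s-e)[1::-1])))
C=-np.array(cal["R"]).T@np.array(cal["t"])
for u in((411,171),(373,169),(300,168),(450,150)): print(u,C[2]-d[u[1],u[0]])
p=cv2.imread("pics/w1.png")[110:230,230:500]; cv2.imwrite("pics/w1c.png",cv2.resize(p,None,fx=2.9,fy=2.9,interpolation=cv2.INTER_CUBIC))
```

```text
[0.64300476 0.07573267 0.068     ] [0.6059192  0.05337289 0.065     ] [ 0.48612143 -0.02483554  0.0555    ] 0.043408503861631906 0.18635005199757387 33.137991255368384 32.661421681337295
(411, 171) 0.06251213169138764
(373, 169) 0.0604595563415799
(300, 168) 0.05174029088061188
(450, 150) 0.044499965668133246
```

View pics/w1c.png

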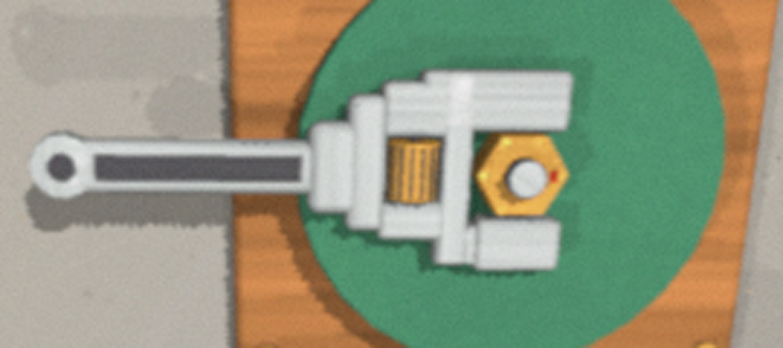

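```bash
cat >> h.py <<'E'
Y=np.radians(33); ux=np.array([np.cos(Y),np.sin(Y),0]); uy=np.array([-np.sin(Y),np.cos(Y),0])
W=np.array([.6059,.0534,0]); RW=Rt(Y-np.pi/2)
def F(): return np.array(m.current_force())
def stroke(o0,o1,z,step=.002,P=6.,log=True,F0=None):
    """z: start height; press to P, drag o0->o1; returns contact height"""
    m.move_l(W+ux*o0+[0,0,.071],max_speed=.1); m.dwell(.1); f0=F()
    m.move_l(W+ux*o0+[0,0,z],max_speed=.05)
    while True:
        f=(F()-f0)[2]
        if f>P-1 or z<.059: break
        z-=min(.0005,max(.0001,(P-f)/20e3)) if f>.5 else .0005
        m.move_l(W+ux*o0+[0,0,z],max_speed=.02)
    zc=z; rec=[]
    for o in np.arange(o0+step,o1+1e-6,step):
        f=F()-f0
        z-=np.clip((P-f[2])*.5/20e3,-.0002,.0002)
        m.move_l(W+ux*o+[0,0,z],max_speed=.03)
        f=F()-f0; rec.append((round(o*1e3,1),round(f[2],1),round(f@ux,1),round(f@uy,1),round(z*1e3,2)))
    m.move_l(W+ux*o1+[0,0,.071],max_speed=.1)
    if log: print("zc",zc,"t",m.current_time()); print(*rec,sep="\n")
    return zc
E
python3 - <<'E'
from h import *
print(m.inverse_kinematics(W+[0,0,.08],RW), m.current_time())
m.move_ptp(W-ux*.008+[0,0,.09],RW); print(m.current_time())
stroke(-.008,.008,.067)
E
```

```text
[ 1.13825543e-02  6.37655943e-01  1.60810094e+00 -4.44089210e-16
  8.95835768e-01  1.00622023e+00] 3.9167
5.3667
zc 0.06444415016687938 t 10.0583
(np.float64(-6.0), np.float64(6.7), np.float64(-0.2), np.float64(0.5), np.float64(64.44))
(np.float64(-4.0), np.float64(6.2), np.float64(-2.4), np.float64(0.3), np.float64(64.46))
(np.float64(-2.0), np.float64(6.2), np.float64(-1.7), np.float64(1.5), np.float64(64.46))
(np.float64(0.0), np.float64(6.7), np.float64(-1.3), np.float64(-0.2), np.float64(64.46))
(np.float64(2.0), np.float64(7.0), np.float64(-2.3), np.float64(0.3), np.float64(64.48))
(np.float64(4.0), np.float64(6.0), np.float64(-1.0), np.float64(-0.1), np.float64(64.51))
(np.float64(6.0), np.float64(6.1), np.float64(-1.6), np.float64(0.9), np.float64(64.51))
(np.float64(8.0), np.float64(6.0), np.float64(-1.5), np.float64(0.2), np.float64(64.51))
```

Run:
```python
from h import *
import json
for i in range(2): stroke(-.009,.009,.0648,step=.003)
m.move_l(W-ux*.05+[0,0,.2],max_speed=.25)
cal=m.get_calibration("wrist"); p,d=m.grab_frame("wrist")
cv2.imwrite("pics/w2.png",p[:,:,::-1])
json.dump({k:np.array(v).tolist() for k,v in cal.items()},open("w2.json","w"))
print(m.current_time())
```

```text
zc 0.06422644530037144 t 13.5
(np.float64(-6.0), np.float64(6.4), np.float64(-1.9), np.float64(-3.0), np.float64(64.2))
(np.float64(-3.0), np.float64(6.8), np.float64(-2.1), np.float64(-3.5), np.float64(64.21))
(np.float64(0.0), np.float64(6.7), np.float64(-2.8), np.float64(-4.3), np.float64(64.23))
(np.float64(3.0), np.float64(6.3), np.float64(-2.3), np.float64(-3.3), np.float64(64.25))
(np.float64(6.0), np.float64(6.7), np.float64(-2.2), np.float64(-3.3), np.float64(64.26))
(np.float64(9.0), np.float64(5.0), np.float64(-1.7), np.float64(-2.9), np.float64(64.28))
zc 0.06413244660421676 t 17.2083
(np.float64(-6.0), np.float64(6.9), np.float64(0.1), np.float64(-1.3), np.float64(64.12))
(np.float64(-3.0), np.float64(7.1), np.float64(0.2), np.float64(-0.6), np.float64(64.14))
(np.float64(0.0), np.float64(6.6), np.float64(-1.0), np.float64(-1.2), np.float64(64.17))
(np.float64(3.0), np.float64(7.0), np.float64(-0.8), np.float64(-1.5), np.float64(64.18))
(np.float64(6.0), np.float64(6.8), np.float64(-1.5), np.float64(-1.7), np.float64(64.21))
(np.float64(9.0), np.float64(5.5), np.float64(-0.2), np.float64(-2.7), np.float64(64.23))
17.975
```

View pics/w2.png

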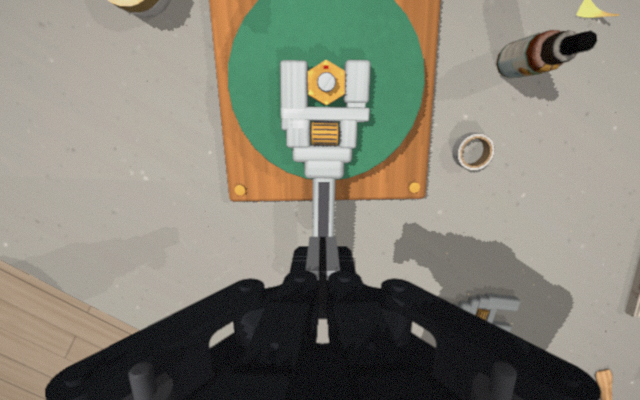

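Jaw faces now sit at about columns 306 and 346, and the nut spans about 308–345, so the jaws are nearly closed. Since 6 N of press can't jam them, I'll do two more strokes.

Run:
```python
from h import *
import json
m.move_l(W-ux*.009+[0,0,.08],max_speed=.25); m.dwell(.2)
for i in range(2): stroke(-.009,.008,.0648,step=.0034)
m.move_l(W-ux*.03+[0,0,.16],max_speed=.25); m.dwell(.1)
cal=m.get_calibration("wrist"); p,d=m.grab_frame("wrist")
cv2.imwrite("pics/w3.png",cv2.resize(p[0:210,210:440,::-1],None,fx=2.8,fy=2.8,interpolation=cv2.INTER_CUBIC))
json.dump({k:np.array(v).tolist() for k,v in cal.items()},open("w3.json","w"))
print(m.current_time())
```

```text
zc 0.06409338610417645 t 22.0417
(np.float64(-5.6), np.float64(7.2), np.float64(-2.1), np.float64(-2.8), np.float64(64.07))
(np.float64(-2.2), np.float64(6.3), np.float64(-1.1), np.float64(-3.1), np.float64(64.1))
(np.float64(1.2), np.float64(7.2), np.float64(-2.3), np.float64(-2.9), np.float64(64.11))
(np.float64(4.6), np.float64(7.6), np.float64(-4.1), np.float64(-3.0), np.float64(64.14))
(np.float64(8.0), np.float64(8.0), np.float64(-4.4), np.float64(-2.3), np.float64(64.18))
zc 0.06424286363545177 t 25.3167
(np.float64(-5.6), np.float64(7.5), np.float64(-2.3), np.float64(-1.8), np.float64(64.23))
(np.float64(-2.2), np.float64(8.0), np.float64(-3.7), np.float64(-2.0), np.float64(64.26))
(np.float64(1.2), np.float64(8.3), np.float64(-4.7), np.float64(-2.0), np.float64(64.31))
(np.float64(4.6), np.float64(10.1), np.float64(-5.9), np.float64(-1.4), np.float64(64.37))
(np.float64(8.0), np.float64(8.8), np.float64(-6.0), np.float64(-0.4), np.float64(64.47))
26.0
```

View pics/w3.png

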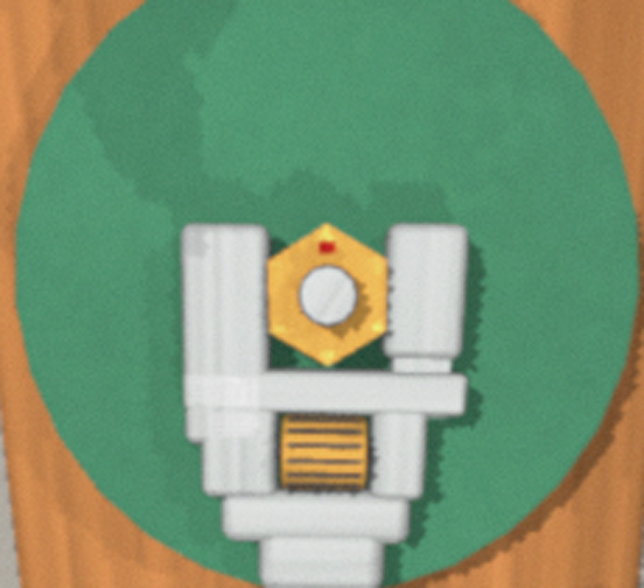

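The jaws grip: drag rose to 4–6 N, and the faces at columns 267 and 388 touch the nut's flats. The nut's red mark is at (327,246). Next I'll swing the handle, with the fingers loosely round it.

Run:
```python
from h import *
import json
N=np.array([.643,.0757,0])
def pose(deg,z,r=.165):
    a=Y-np.radians(deg); return N-r*np.array([np.cos(a),np.sin(a),0])+[0,0,z],Rt(a-np.pi/2)
p,R=pose(0,.12); m.move_ptp(p,R); m.set_gripper(.42)
m.dwell(.1); f0=F()
m.move_l(pose(0,.06)[0],max_speed=.15); m.move_l(pose(0,.036)[0],max_speed=.08)
print("down",F()-f0,m.current_time()); 
if np.abs(F()-f0).max()>6: raise SystemExit
m.set_gripper(.33); print(m.current_grip_width(),F()-f0)
for a in np.arange(4,62.1,4).tolist()+[62.5]:
    p,R=pose(a,.036); m.move_l(p,R,max_speed=.06)
    f=F()-f0; print(round(a,1),f.round(1))
    if np.abs(f).max()>25: print("stop");break
print(m.current_time())
```

```text
down [1.23871209 0.15579116 1.2606574 ] 28.0167
0.3305056383229977 [0.60515255 0.97795191 0.20266402]
4.0 [0.7 0.6 0.2]
8.0 [ 0.9  0.1 -0. ]
12.0 [ 1.8 -0.2  0.9]
16.0 [1.1 1.1 0.7]
20.0 [0.  0.7 0.2]
24.0 [1.5 0.3 0.1]
28.0 [-0.1  0.5  0.5]
32.0 [ 1.1 -0.2  0.9]
36.0 [ 1.8  0.2 -0.3]
40.0 [ 1.9  0.2 -0.3]
44.0 [ 0.6  0.8 -0. ]
48.0 [ 0.9 -0.2  0.6]
52.0 [1.  1.1 0.3]
56.0 [ 0.6  1.4 -0.2]
60.0 [-0.   0.9 -0.1]
62.5 [1.8 0.7 0.3]
33.6583
```

Those forces are too low for turning the nut, so I'll look.

Run:
```python
from h import *
p,d=m.grab_frame("wrist"); q,_=m.grab_frame("top")
a=p[:,80:560]; b=cv2.resize(q[120:300,190:350],None,fx=2,fy=2.222)
cv2.imwrite("pics/w4.png",np.hstack([a,b])[:,:800,::-1])
print(m.current_ee_pos())
```

```text
[0.49931751 0.15674537 0.03602007]
```

View pics/w4.png

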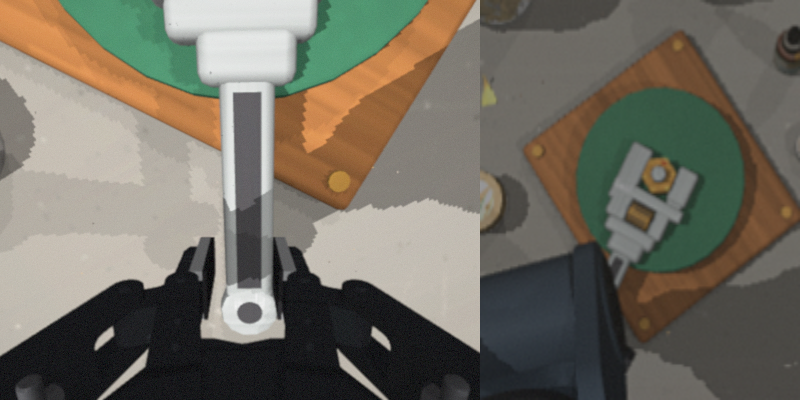

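The spanner followed; the handle lies between the fingers and the head has swung round. I'll back off, lift and check the nut.

Run:
```python
from h import *
import json
N=np.array([.643,.0757,0])
def pose(deg,z,r=.165):
    a=Y-np.radians(deg); return N-r*np.array([np.cos(a),np.sin(a),0])+[0,0,z],Rt(a-np.pi/2)
p,R=pose(61.7,.036); m.move_l(p,R,max_speed=.03)
m.set_gripper(.42)
m.move_l(pose(61.7,.07)[0],max_speed=.06); 
m.move_l(pose(61.7,.17,.08)[0],max_speed=.2); m.dwell(.2)
cal=m.get_calibration("wrist"); p,d=m.grab_frame("wrist")
cv2.imwrite("pics/w5.png",cv2.resize(p[0:210,210:440,::-1],None,fx=2.8,fy=2.8,interpolation=cv2.INTER_CUBIC))
json.dump({k:np.array(v).tolist() for k,v in cal.items()},open("w5.json","w"))
print(m.current_time(),m.current_force())
```

```text
36.0333 [ 0.45864367 -0.09310943  0.24618034]
```

View pics/w5.png

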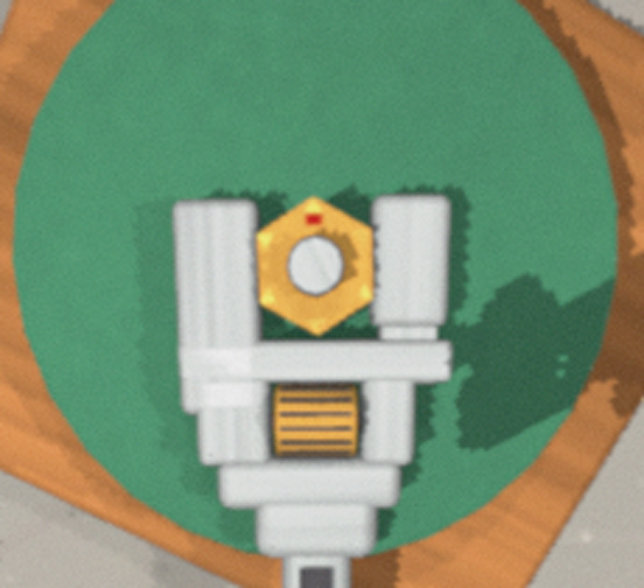

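The red mark at (313,218) still points out of the mouth. The camera turned 61.7°, so the nut has turned about 60°. The jaws are snug at columns 258 and 374, so I'm handing in.

```bash
python3 -c "
from bench import manip as m
print(m.sign_off())"
```

```text
the job is handed in; nothing more can be done
None
```

I rolled the worm until the spanner's jaws gripped the nut and swung the nut about 60° clockwise (estimated from the wrist picture). The spanner was left snug round the nut with the robot clear, and I handed the job in at about 36 s; the hand-in gave no verdict.

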